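# Put the socket row back in its rack by size

## Task

Put the wrench sockets back in the black rack as one row, running from the biggest at the handle end down to the smallest at the far end, one to a compartment, each standing upright on the compartment's floor. The biggest is already in the rack but in the wrong compartment: move it up to the handle end first, before you take any of the three out of the wooden caddy. Leave the roll of tape and the spray can as they are.

Things in the scene. Friction and masses are not known exactly. Their poses are not given: they have to be found in the camera images.
- socket_xl: The biggest of four plain bright-steel wrench sockets: an upright cylinder 50 mm in diameter and 76 mm high, about 550 g, with a dark round recess about 14 mm deep in its top (its side is plain all round). Origin: centre of its underside; z up along its axis; the yaw means nothing. It starts in one of the two middle compartments of the black rack.
- socket_l: The second biggest of four plain bright-steel wrench sockets: an upright cylinder 42 mm in diameter and 66 mm high, about 360 g, with a dark round recess about 14 mm deep in its top (its side is plain all round). Origin: centre of its underside; z up along its axis; the yaw means nothing. It starts in one of the caddy's compartments, any of the three.
- socket_m: The third of four plain bright-steel wrench sockets: an upright cylinder 34 mm in diameter and 56 mm high, about 220 g, with a dark round recess about 14 mm deep in its top (its side is plain all round). Origin: centre of its underside; z up along its axis; the yaw means nothing. It starts in one of the caddy's compartments, any of the three.
- socket_s: The smallest of four plain bright-steel wrench sockets: an upright cylinder 26 mm in diameter and 46 mm high, about 110 g, with a dark round recess about 14 mm deep in its top (its side is plain all round). Origin: centre of its underside; z up along its axis; the yaw means nothing. It starts in one of the caddy's compartments, any of the three.
- rack: Black rack with grey walls, fixed to the bench: a shallow tray with a single row of four square compartments along its own y axis. Outside 78 mm (x) by 300 mm (y), 18 mm high; floor 6 mm thick, walls and dividers 4 mm thick; each compartment 70 by 70 mm inside, centres at y = -111, -37, +37 and +111 mm. Origin: centre of its underside, z up. It is turned a little on the bench. The biggest socket starts at y = -37 mm.
- handle_end: The handle end of the rack: a flat black foot 78 by 40 mm, 10 mm high, with a steel bow handle across it (12 mm round bar, its top 42 mm above the bench), fixed against one short end of the rack, either one. Origin: centre of its underside, on the rack's y axis 170 mm from the rack's origin; axes parallel to the rack's. The compartment centres lie 59, 133, 207 and 281 mm from it.
- plain_end: The other, plain end of the rack: a flat black foot 78 by 40 mm, 10 mm high, with only a grey spot on it, fixed against the opposite short end. Origin: centre of its underside, 170 mm from the rack's origin.
- caddy: Dark wooden caddy, fixed to the bench nearer the robot: a shallow tray like the rack, with three compartments in a row along its own y axis. Outside 78 mm (x) by 226 mm (y), 18 mm high; floor 6 mm thick, walls 4 mm; each compartment 70 by 70 mm inside, centres at y = -74, 0 and +74 mm. Origin: centre of its underside, z up.
- tape_roll: Bystander: a roll of blue tape lying flat, 104 mm across, 24 mm high, loose. Origin: centre of its underside.
- spray_can: Bystander: a grey spray can standing upright, with a white nozzle, 58 mm in diameter, 144 mm high, loose. Origin: centre of its underside.
Not all that is in view belongs to the job. What is shaped like the socket_xl but yellow is not meant.

How it is judged:
By the outcome, as a careful person would: the job done as asked, in the order asked, and still so for the second after the job is handed in, with the robot touching nothing.
It also fails if it takes over 88 s, if anything falls off the work surface, if the arm or the gripper's body presses on something with over 40 N, if the wrist force passes 120 N, or if a joint passes its speed limit or range.

## Robot

A 7-joint arm with a two-finger parallel gripper is mounted at the origin on the work surface. World frame = base frame: x ahead of the robot, y to its left, z up, the work surface at z = 0. Lengths are in m, angles in rad, forces in N, time in s.
With the tool pointing down it reaches from about 0.4 to 0.85 m from the base axis. Payload 4.5 kg.
Tool frame: the origin (TCP) lies at the very end of the fingers, on their centre line; the grasp point (between the pads) lies 19 mm behind it; z points along the fingers, y is the direction in which the jaws open and shut (so a half turn about z gives the same grasp; the last joint's range is limited). The gripper opens to 88 mm and grips with 3 to 60 N. Pads are 18 mm wide; open, the fingers measure 123 mm over their backs; the gripper's body (75 mm by 187 mm) begins 45 mm behind the grasp point.
Start: joints at [-1.239, 0.689, -0.195, 1.565, 0.157, 0.902, -0.215], TCP at [0.183, 0.598, 0.239] pointing down, gripper open.
Joint ranges: [-3.01, 3.01], [-0.46, 2.08], [-1.47, 1.51], [0.13, 2.56], [-1, 4.14], [0.04, 2.09], [-2.66, 2.66]. Speed limits (rad/s): [2.57, 2.57, 3.14, 3.14, 3.14, 3.14, 3.14].

## Interface

Orientations are given as a unit quaternion [x, y, z, w].
In Python, from plant import telemetry, imaging, r gives the robot as it stands.
- The arm moves only by the shell command python3 -m creep 'ROWS' [FORCE]. ROWS is JSON, a list of rows, each a list of 5 numbers: the closure in counts, from 0 (fully open) to 255 (shut), then the shift along the tool's x, y, z in m, then the turn about the tool's z in degrees. In form: [[fingers, x, y, z, yaw], ...]. A call has 1 to 10 rows; each row is the pose to reach, as a shift and turn from the pose commanded when the call began, along the tool's axes at that moment; what a row does not reach only later rows make up. A row lasts 1/8 s, in which the tool goes at most 62.5 mm and 10.7 degrees, less where a joint would pass 70% of its speed; a pose out of reach is approached as far as the arm can. A call with a gripper value outside its range is refused whole. The fingers move at their own pace and stop on an object; FORCE is the grip in N (left out, the last holds). Time passes only in rows, so rows that repeat a pose let the fingers close. It gives the time, the measured TCP pose, the force and the opening at its end, in the units of the state.
- telemetry.get_state(): the state, without advancing time (a new reading comes with each control period).
- imaging.snapshot(name): name is "side" or "top"; returns a dict with "image" (420x560x3 uint8, blue, green, red), "camera_matrix" (3x3 intrinsics, pixels), "R" (3x3) and "t" (3): a world point X has camera coordinates R X + t. Camera axes: x right, y down, z forward; pixel columns grow to the right and rows downward; lengths in m; the calibration is good to about 2 mm. A picture is of the moment at which its call begins. There is no depth.
- r.finish_job(): hands the job in, once; it reports no verdict.
Trained networks look in a picture, given as the dict that the camera call returned (one of the last four; its "shot" number tells which), for a name from the list of things; names that differ only in an ending like _2 or _b are one class to them, and where a whole thing is asked for, a point or a joint stands for the part that bears it (a point fixed in the world has none). Each returns a list of dicts, best first, with "score" (0 to 1); they miss things now and then, are a little off and sometimes report something else, mostly with a low value. They report only what shows in the picture. A call takes as long as a camera call. They do not tell look-alikes from the thing itself.
- imaging.boxes_of(picture, target): "rect" ([left, top, right, bottom] in pixels, round what is visible of it).
- imaging.trace(picture, target): "pixels" (420x560 bool, what is visible of it) and "rect" ([left, top, right, bottom] in pixels, round what is visible of it).
- imaging.place_of(picture, target): "location" ([row, column] in pixels: a listed point, or the origin of a listed thing).
The state is a dict: "clock": time; "q": joint angles; "qd": joint speeds; "joint_torque": joint torques, N m; "tool_pos": TCP position; "eef_rot": TCP orientation; "contact_force": force on the tool from outside, world axes, zero at the start; "moment": the same for the moment, N m; "opening": opening from 0.0 (shut) to 1.0 (fully open).
Only numpy, scipy, OpenCV 4.12 (cv2) and the standard library are available. Lean on these libraries where they do the work, as an engineer would, in place of code of your own. Each camera call takes 0.05 s, during which the arm holds its last target.

## Working session

There is one attempt and no reset: what is moved stays moved. The work goes in short steps, Python scripts to look and compute and a shell command to move; the robot and the scene stay as the last step left them, time stands still between calls to the robot, and variables do not carry over. Pictures are saved under pics/ and viewed, and the job is handed in when it is done.

```bash
ls; mkdir -p pics; python3 - <<'E'
from plant import telemetry, imaging, r
import cv2,pickle,numpy as np
s=telemetry.get_state(); print({k:np.round(v,3).tolist() for k,v in s.items()})
for n in ("top","side"):
    p=imaging.snapshot(n); cv2.imwrite(f"pics/{n}0.png",p["image"]); pickle.dump(p,open(f"{n}0.pkl","wb"))
    print(n,p["camera_matrix"],p["R"],p["t"])
    for t in ["socket_xl","socket_l","socket_m","socket_s","rack","handle_end","plain_end","caddy"]:
        print(n,t,[(round(d["score"],2),np.round(d["location"]).tolist()) for d in imaging.place_of(p,t)][:5])
E
```

```text
pics
{'clock': 0.0, 'q': [-1.239, 0.69, -0.195, 1.566, 0.157, 0.902, -0.215], 'qd': [0.0, -0.0, 0.0, -0.001, -0.001, -0.001, 0.0], 'joint_torque': [-0.001, -52.756, -1.267, -15.343, -0.053, 0.007, 0.0], 'tool_pos': [0.183, 0.597, 0.238], 'eef_rot': [0.148, 0.989, -0.001, -0.0], 'contact_force': [0.313, 0.575, -0.254], 'moment': [0.052, 0.033, -0.006], 'opening': 0.996}
top [[416.82424564   0.         283.01473644]
 [  0.         416.82424564 208.28605733]
 [  0.           0.           1.        ]] [[ 0.02095817 -0.99973694 -0.00931723]
 [-0.99064521 -0.01950885 -0.13506101]
 [ 0.13484371  0.01206071 -0.99079348]] [-0.01728688  0.57721665  1.08545723]
top socket_xl [(0.73, [200.0, 269.0]), (0.69, [245.0, 418.0]), (0.64, [186.0, 194.0]), (0.61, [158.0, 263.0])]
top socket_l [(0.64, [253.0, 299.0]), (0.53, [254.0, 271.0]), (0.4, [261.0, 245.0])]
top socket_m [(0.64, [253.0, 299.0]), (0.53, [254.0, 271.0]), (0.4, [261.0, 245.0])]
top socket_s [(0.64, [253.0, 299.0]), (0.53, [254.0, 271.0]), (0.4, [261.0, 245.0])]
top rack [(0.63, [195.0, 256.0]), (0.36, [183.0, 194.0])]
top handle_end [(
[... 253 characters left out ...]
           1.        ]] [[-0.99352636 -0.11207796 -0.01854441]
 [-0.06821391  0.71911107 -0.69153896]
 [ 0.09084177 -0.6857972  -0.72210108]] [0.57291641 0.08167128 1.01228106]
side socket_xl [(0.73, [229.0, 259.0]), (0.58, [236.0, 204.0]), (0.3, [196.0, 276.0])]
side socket_l [(0.92, [209.0, 324.0]), (0.76, [256.0, 332.0]), (0.74, [238.0, 323.0])]
side socket_m [(0.92, [209.0, 324.0]), (0.76, [256.0, 332.0]), (0.74, [238.0, 323.0])]
side socket_s [(0.92, [209.0, 324.0]), (0.76, [256.0, 332.0]), (0.74, [238.0, 323.0])]
side rack [(0.88, [242.0, 253.0])]
side handle_end [(0.87, [304.0, 226.0])]
side plain_end [(0.57, [195.0, 276.0])]
side caddy [(0.46, [235.0, 324.0]), (0.19, [372.0, 313.0])]
```

View pics/top0.png

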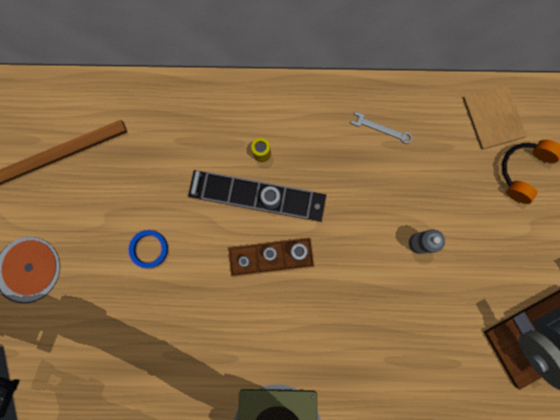

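View pics/side0.png

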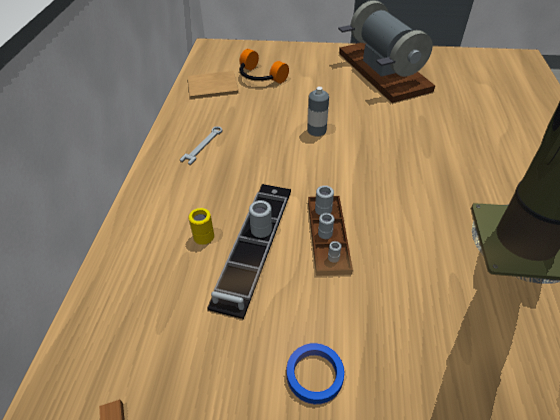

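Top view: the rack runs from its handle at (196,184) to its grey spot at (318,207). The candidates for socket_xl are the steel socket at (270,196) in the rack, the yellow look-alike at (261,149), and the spray can at (428,241). The caddy holds small (244,261), medium (270,254) and large (299,251). By the description it is the steel one in the rack, which I'll check in a crop.

```bash
cat > h.py <<'E'
import numpy as np, cv2, pickle
def cal(p): return np.array(p["camera_matrix"]),np.array(p["R"]),np.array(p["t"])
def back(p,u,v,z):
    K,R,t=cal(p); d=R.T@np.linalg.solve(K,[u,v,1.]); c=-R.T@t
    return (c+d*(z-c[2])/d[2])[:2]
def proj(p,X):
    K,R,t=cal(p); X=np.atleast_2d(X)
    return cv2.projectPoints(X.astype(float),cv2.Rodrigues(R)[0],t.astype(float),K,None)[0][:,0]
E
python3 - <<'E'
from h import *
for n,(a,b,c,d) in {"top":(175,140,335,290),"side":(190,175,360,320)}.items():
    p=pickle.load(open(n+"0.pkl","rb"));print(n)
    cv2.imwrite(f"pics/{n}0c.png",cv2.resize(p["image"][b:d,a:c],None,fx=4 if n=='side' else 4,fy=4,interpolation=cv2.INTER_CUBIC))
E
```

```text
top
side
```

View pics/top0c.png

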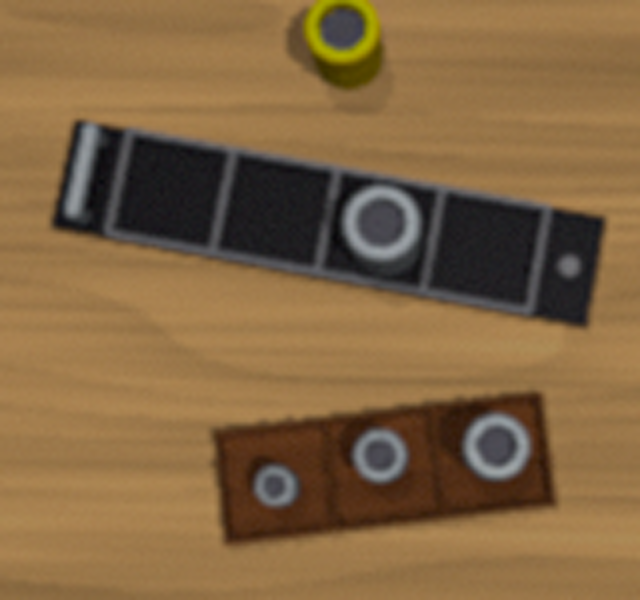

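View pics/side0c.png

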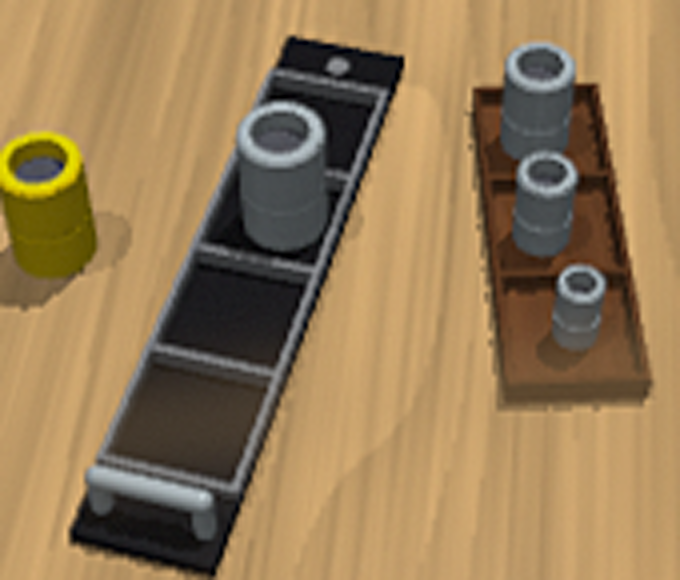

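```bash
cat > m.py <<'E'
from h import *
from scipy.optimize import least_squares
T=pickle.load(open("top0.pkl","rb"));S=pickle.load(open("side0.pkl","rb"))
def c2p(u,v,o): return (u+.5)/4-.5+o[0],(v+.5)/4-.5+o[1]
ot,os_=(175,140),(190,175)
if __name__=="__main__":
  for n,z,a,b in [("xl",.082,(381,224),(282,135)),("l",.072,(496,446),(540,67)),("m",.062,(380,456),(546,175)),("s",.052,(275,486),(581,284)),("yel",.076,(343,29),(41,160))]:
    print(n,back(T,*c2p(*a,ot),z).round(4),back(S,*c2p(*b,os_),z).round(4))
  def fit(loc,cr,x0):
    px=np.array([c2p(*c,ot) for c in cr])
    def f(q):
        c,s=np.cos(q[2]),np.sin(q[2]);L=np.array(loc)
        W=np.c_[q[0]+c*L[:,0]-s*L[:,1],q[1]+s*L[:,0]+c*L[:,1],L[:,2]]
        return (proj(T,W)-px).ravel()
    r=least_squares(f,x0);print(r.x.round(4),r.fun.round(1));return r.x
  R=fit([(.039,.19,.01),(-.039,.19,.01),(.039,-.19,.01),(-.039,-.19,.01)],[(78,121),(53,229),(605,216),(586,326)],[.6,0,0])
  C=fit([(.039,.113,.018),(-.039,.113,.018),(.039,-.113,.018),(-.039,-.113,.018)],[(214,430),(228,543),(541,393),(553,502)],[.5,0,0])
  c,s=np.cos(R[2]),np.sin(R[2])
  for y in (.111,.037,-.037,-.111): print("comp",y,R[0]-s*y,R[1]+c*y)
  L=np.array([[sx*.039,y,.018] for y in (.15,-.15) for sx in(1,-1)]+[[sx*.039,y,.01] for y in (.19,-.19) for sx in(1,-1)])
  W=np.c_[R[0]+c*L[:,0]-s*L[:,1],R[1]+s*L[:,0]+c*L[:,1],L[:,2]]
  for n,p in(("top",T),("side",S)):
    im=p["image"].copy();o=ot if n=="top" else os_
    im=cv2.resize(im[o[1]:o[1]+150,o[0]:o[0]+170],None,fx=4,fy=4,interpolation=cv2.INTER_CUBIC)
    for u,v in proj(p,W): cv2.circle(im,(int((u-o[0]+.5)*4-.5),int((v-o[1]+.5)*4-.5)),3,(0,0,255),1)
    cv2.imwrite(f"pics/{n}0f.png",im)
E
python3 m.py
```

```text
xl [0.6042 0.0289] [0.6043 0.0326]
l [ 0.4622 -0.0486] [ 0.4626 -0.0455]
m [0.4545 0.0265] [0.456  0.0305]
s [0.4338 0.0953] [0.4344 0.0986]
yel [0.7363 0.0577] [0.7369 0.0588]
[ 0.6166  0.0682 -0.1621] [-1.  -0.2 -0.6 -0.2  0.8  0.2  0.8  0.1]
[0.4485 0.0254 0.1394] [-0.4 -0.2 -1.   0.4  0.4 -0.9  1.   0.6]
comp 0.111 0.6345417175540387 0.17778958556718977
comp 0.037 0.6225960518049813 0.10476013212673327
comp -0.037 0.610650386055924 0.03173067868627682
comp -0.111 0.5987047203068667 -0.04129877475417966
```

```bash
python3 -c "
import cv2,numpy as np
a=cv2.imread('pics/top0f.png');b=cv2.imread('pics/side0f.png')
cv2.imwrite('pics/f0.png',cv2.resize(np.hstack([a,b]),(800,360)))"; python3 -m creep --help | head
```

```text
invalid input: not JSON, or not a number
```

View pics/f0.png

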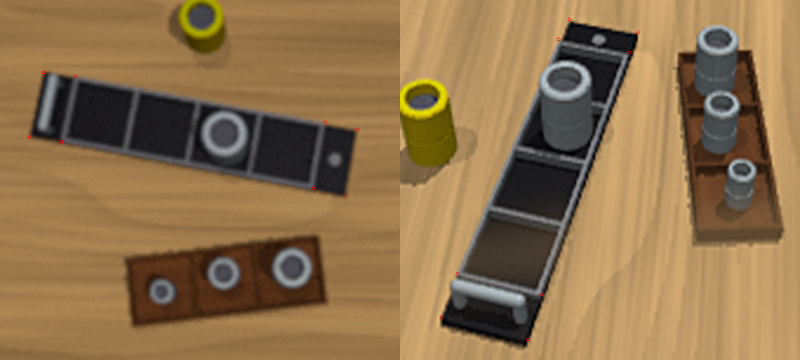

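```bash
cat > d.py <<'E'
import sys,numpy as np
from plant import telemetry
from scipy.spatial.transform import Rotation as Ro
def delta(x,y,z,jaw):
    s=telemetry.get_state();R=Ro.from_quat(s["eef_rot"]).as_matrix()
    d=R.T@(np.array([x,y,z])-s["tool_pos"])
    a=np.degrees(np.arctan2(R[1,1],R[0,1])); w=(jaw-a+90)%180-90
    print("t",round(s["clock"],2),"pos",np.round(s["tool_pos"],4),"jaw",round(a,1),"tilt",np.round(R[:,2],3),"q",np.round(s["q"],2),"F",np.round(s["contact_force"],1),"op",round(s["opening"],3))
    print("SHIFT",np.round(d,4),"YAW",round(-w,1))
if __name__=="__main__": delta(*map(float,sys.argv[1:]))
E
python3 d.py .604 .0305 .16 -9.3
```

```text
t 0.9 pos [0.1833 0.5975 0.2388] jaw 72.9 tilt [-0.  0. -1.] q [-1.24  0.69 -0.19  1.57  0.16  0.9  -0.22] F [ 0.6  0.3 -0.3] op 1.0
SHIFT [-0.5685 -0.4187  0.0787] YAW 82.2
```

```bash
python3 -m creep '[[0,-0.047,-0.035,0,8],[0,-0.095,-0.07,0.01,16],[0,-0.142,-0.105,0.015,24],[0,-0.19,-0.14,0.02,32],[0,-0.237,-0.175,0.03,40],[0,-0.284,-0.21,0.04,48]]' 20; python3 d.py .604 .0305 .16 -9.3
```

```text
clock: 1.65
tool_pos: [0.3945, 0.3122, 0.1988]
eef_rot: [0.54, 0.842, 0.001, 0.0]
contact_force: [0.9, 0.0, -0.1]
opening: 0.998
t 1.65 pos [0.3945 0.3122 0.1988] jaw 24.7 tilt [ 0.001  0.001 -1.   ] q [-0.76  0.59 -0.    1.98  0.    0.57 -0.33] F [ 0.9  0.  -0.1] op 0.998
SHIFT [-0.3435  0.0726  0.0388] YAW 34.0
```

```bash
python3 -m creep '[[0,-0.05,0.01,0.007,6],[0,-0.1,0.02,0.014,12],[0,-0.15,0.031,0.02,18],[0,-0.2,0.042,0.027,24],[0,-0.25,0.053,0.033,29],[0,-0.3,0.064,0.037,34],[0,-0.3435,0.073,0.039,34],[0,-0.3435,0.073,0.039,34]]'; python3 d.py .604 .0305 .05 -9.3
```

```text
clock: 2.65
tool_pos: [0.6063, 0.0279, 0.1597]
eef_rot: [0.763, 0.647, -0.0, 0.002]
contact_force: [-0.5, 0.3, -1.1]
opening: 1.003
t 2.65 pos [0.6063 0.0279 0.1597] jaw -9.4 tilt [ 0.002 -0.003 -1.   ] q [-0.18  0.76  0.09  1.71 -0.1   0.67 -0.2 ] F [-0.5  0.3 -1.1] op 1.003
SHIFT [ 0.0025 -0.003   0.1097] YAW -0.1
```

```bash
python3 -m creep '[[0,0.001,-0.001,0.04,0],[0,0.002,-0.002,0.08,0],[0,0.0025,-0.003,0.1,0],[0,0.0025,-0.003,0.118,0],[0,0.0025,-0.003,0.118,0]]' 25; python3 d.py .604 .0305 .042 -9.3
python3 - <<'E'
from h import *
from plant import imaging
out=[]
for n,o in (("top",(175,140)),("side",(190,120))):
    p=imaging.snapshot(n); out.append(cv2.resize(p["image"][o[1]:o[1]+170,o[0]:o[0]+170],(400,400),interpolation=cv2.INTER_CUBIC))
cv2.imwrite("pics/g1.png",np.hstack(out))
E
```

```text
clock: 3.28
tool_pos: [0.6008, 0.0365, 0.0407]
eef_rot: [0.76, 0.649, -0.001, -0.001]
contact_force: [-0.3, 0.8, 0.4]
opening: 0.996
t 3.27 pos [0.6008 0.0365 0.0407] jaw -9.0 tilt [-0.002  0.    -1.   ] q [-0.17  0.94  0.06  1.77 -0.11  0.44 -0.19] F [-0.3  0.8  0.4] op 0.996
SHIFT [-0.0054  0.0041 -0.0013] YAW 0.3
```

View pics/g1.png

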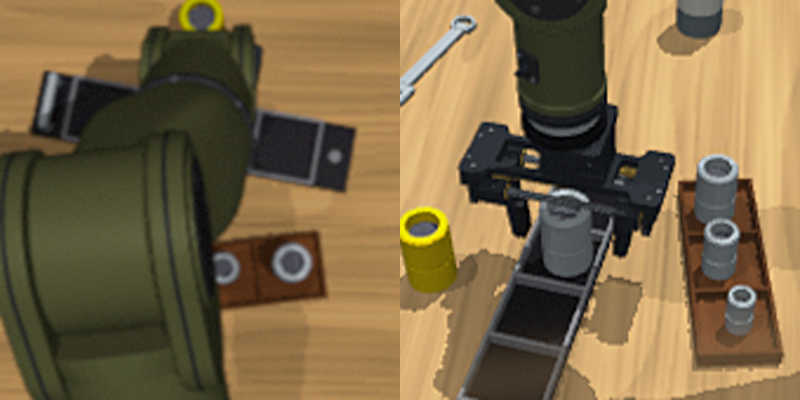

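The side view shows the fingers straddling socket_xl at about (255,195) in the full picture. Both fingers are clear of the walls, and the yellow one is not between them.

```bash
python3 -m creep '[[0,-0.004,0.003,0,0],[0,-0.004,0.003,0,0],[60,-0.004,0.003,0,0],[120,-0.004,0.003,0,0],[255,-0.004,0.003,0,0],[255,-0.004,0.003,0,0],[255,-0.004,0.003,0,0],[255,-0.004,0.003,0,0]]' 30; python3 d.py .604 .0305 .042 -9.3
```

```text
clock: 4.38
tool_pos: [0.6057, 0.0312, 0.0422]
eef_rot: [0.761, 0.649, 0.001, 0.001]
contact_force: [3.3, -1.0, 1.6]
opening: 0.558
t 4.38 pos [0.6057 0.0312 0.0422] jaw -9.1 tilt [ 0.003  0.    -1.   ] q [-0.16  0.94  0.06  1.76 -0.11  0.44 -0.18] F [ 3.3 -1.   1.6] op 0.558
SHIFT [-0.0009 -0.0015  0.0002] YAW 0.2
```

```bash
python3 -m creep '[[255,0,0,-0.015,0],[255,0,0,-0.03,0],[255,0,0,-0.045,0],[255,0,0,-0.06,0],[255,0,0,-0.06,0]]' 30; python3 d.py .6345 .179 .102 -9.3
```

```text
clock: 5.0
tool_pos: [0.6049, 0.0313, 0.1033]
eef_rot: [0.761, 0.649, 0.001, 0.001]
contact_force: [0.8, 0.2, -6.5]
opening: 0.557
t 5.0 pos [0.6049 0.0313 0.1033] jaw -9.1 tilt [ 0.003  0.    -1.   ] q [-0.17  0.85  0.07  1.74 -0.1   0.55 -0.19] F [ 0.8  0.2 -6.5] op 0.557
SHIFT [0.1505 0.006  0.0014] YAW 0.2
```

```bash
python3 -m creep '[[255,0.02,0.001,0,0],[255,0.05,0.002,0,0],[255,0.08,0.003,0,0],[255,0.11,0.004,0,0],[255,0.135,0.005,0,0],[255,0.15,0.006,0,0],[255,0.15,0.006,0,0],[255,0.15,0.006,0,0]]'; python3 d.py .6345 .179 .102 -9.3
python3 - <<'E'
from h import *
from plant import imaging
p=imaging.snapshot("side"); o=(150,130)
cv2.imwrite("pics/p1.png",cv2.resize(p["image"][o[1]:o[1]+200,o[0]:o[0]+220],None,fx=3,fy=3,interpolation=cv2.INTER_CUBIC))
E
```

```text
clock: 6.0
tool_pos: [0.6335, 0.1763, 0.1016]
eef_rot: [0.761, 0.648, -0.001, 0.001]
contact_force: [0.1, 0.1, -5.0]
opening: 0.558
t 6.0 pos [0.6335 0.1763 0.1016] jaw -9.2 tilt [-0.001 -0.002 -1.   ] q [-0.4   0.91  0.12  1.57 -0.15  0.67 -0.38] F [ 0.1  0.1 -5. ] op 0.558
SHIFT [ 0.0028  0.0006 -0.0005] YAW 0.1
```

View pics/p1.png

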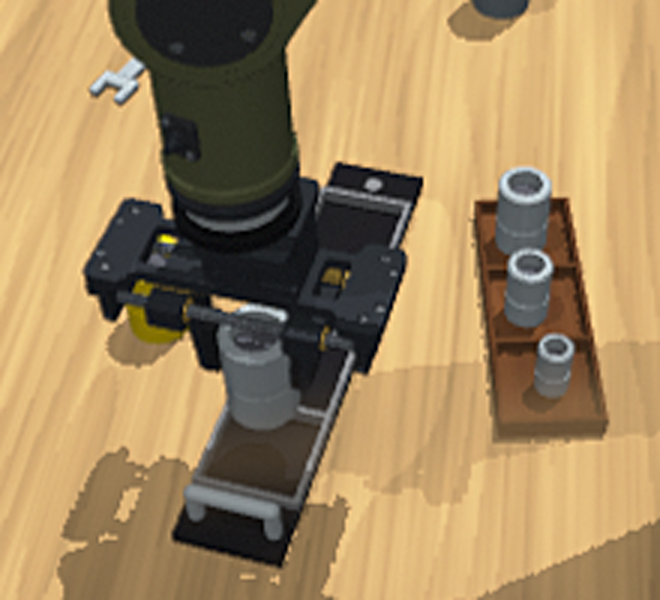

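The side view shows the socket held over the handle-end compartment, at full-picture pixel ~(237,253), and hanging straight. I'll lower it now.

```bash
python3 -m creep '[[255,0.001,0,0.02,0],[255,0.002,0,0.035,0],[255,0.002,0,0.045,0],[255,0.002,0,0.053,0],[255,0.002,0,0.057,0],[255,0.002,0,0.059,0],[255,0.002,0,0.06,0],[255,0.002,0,0.06,0]]'; python3 d.py .6345 .179 .042 -9.3
```

```text
clock: 7.05
tool_pos: [0.6342, 0.1805, 0.0422]
eef_rot: [0.761, 0.649, 0.0, 0.0]
contact_force: [-0.7, -1.0, -3.7]
opening: 0.559
t 7.05 pos [0.6342 0.1805 0.0422] jaw -9.1 tilt [ 0.001  0.    -1.   ] q [-0.4   0.99  0.1   1.58 -0.16  0.57 -0.37] F [-0.7 -1.  -3.7] op 0.559
SHIFT [-0.0014  0.0006  0.0002] YAW 0.2
```

```bash
python3 -m creep '[[255,-0.001,0,0.001,0],[255,-0.001,0,0.002,0],[255,-0.001,0,0.002,0]]'; python3 d.py .6345 .179 .042 -9.3
```

```text
clock: 7.42
tool_pos: [0.6343, 0.1804, 0.0421]
eef_rot: [0.761, 0.649, 0.001, -0.0]
contact_force: [-3.1, 1.3, 9.0]
opening: 0.557
t 7.42 pos [0.6343 0.1804 0.0421] jaw -9.1 tilt [ 0.001  0.002 -1.   ] q [-0.4   0.99  0.1   1.58 -0.16  0.57 -0.37] F [-3.1  1.3  9. ] op 0.557
SHIFT [-0.0014  0.0004  0.0001] YAW 0.2
```

Contact with the floor (force now upward). Release and rise.

```bash
python3 -m creep '[[200,0,0,-0.001,0],[100,0,0,-0.001,0],[0,0,0,-0.001,0],[0,0,0,-0.001,0],[0,0,0,-0.001,0],[0,0,0,-0.02,0],[0,0,0,-0.06,0],[0,0,0,-0.11,0],[0,0,0,-0.11,0]]'; python3 d.py .4624 -.047 .15 8
```

```text
clock: 8.55
tool_pos: [0.6373, 0.18, 0.1555]
eef_rot: [0.761, 0.649, 0.005, 0.002]
contact_force: [0.2, -0.4, 0.3]
opening: 1.002
t 8.55 pos [0.6373 0.18   0.1555] jaw -9.1 tilt [ 0.01   0.003 -1.   ] q [-0.41  0.84  0.13  1.54 -0.14  0.77 -0.38] F [ 0.2 -0.4  0.3] op 1.002
SHIFT [-0.2518 -0.1369  0.0031] YAW -17.1
```

```bash
python3 - <<'E'
from h import *
from plant import imaging
out=[]
for n,o in (("top",(175,140)),("side",(190,170))):
    p=imaging.snapshot(n); out.append(cv2.resize(p["image"][o[1]:o[1]+170,o[0]:o[0]+170],(400,400),interpolation=cv2.INTER_CUBIC))
cv2.imwrite("pics/p2.png",np.hstack(out))
E
python3 d.py .4624 -.047 .15 -9.3
python3 -m creep '[[0,-0.045,-0.025,0,0],[0,-0.09,-0.05,0,0],[0,-0.135,-0.075,0,0],[0,-0.18,-0.1,0,0],[0,-0.225,-0.122,0,0],[0,-0.252,-0.136,0.0,0],[0,-0.252,-0.136,0,0],[0,-0.252,-0.136,0,0]]' ; python3 d.py .4624 -.047 .036 -9.3
```

```text
t 8.65 pos [0.634  0.1795 0.151 ] jaw -9.1 tilt [ 0.002  0.001 -1.   ] q [-0.41  0.84  0.13  1.54 -0.14  0.76 -0.38] F [-0.7  0.1 -0.6] op 1.003
SHIFT [-0.2507 -0.1338  0.0006] YAW 0.2
clock: 9.65
tool_pos: [0.4605, -0.0469, 0.1493]
eef_rot: [0.76, 0.65, 0.0, -0.0]
contact_force: [0.3, 0.6, 1.0]
opening: 0.996
t 9.65 pos [ 0.4605 -0.0469  0.1493] jaw -9.0 tilt [ 0.     0.001 -1.   ] q [-0.03  0.65  0.05  2.14 -0.08  0.36 -0.07] F [0.3 0.6 1. ] op 0.996
SHIFT [1.000e-04 1.900e-03 1.133e-01] YAW 0.3
```

View pics/p2.png

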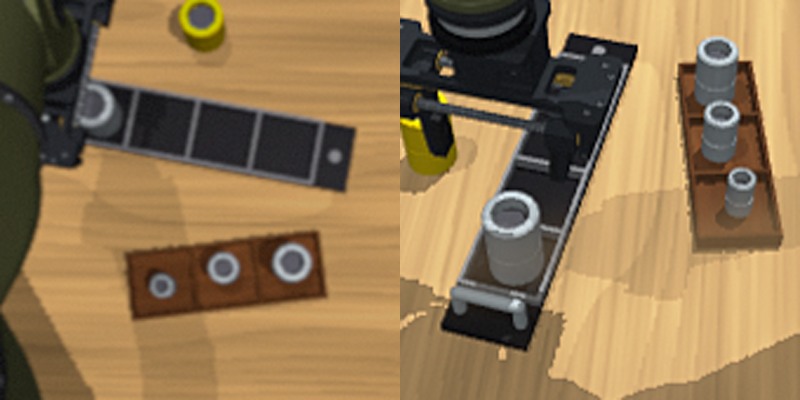

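The side view shows socket_xl upright in the handle-end compartment at ~(239,272) in the full picture. Next is socket_l.

```bash
python3 -m creep '[[0,0,0.001,0.04,0],[0,0,0.001,0.08,0],[0,0,0.001,0.1,0],[0,0,0.001,0.113,0],[0,0,0.001,0.113,0],[0,0,0.001,0.113,0]]' ; python3 d.py .4624 -.047 .036 -9.3
```

```text
clock: 10.4
tool_pos: [0.4614, -0.0478, 0.0373]
eef_rot: [0.761, 0.649, 0.001, 0.0]
contact_force: [0.4, -0.2, -0.3]
opening: 1.003
t 10.4 pos [ 0.4614 -0.0478  0.0373] jaw -9.0 tilt [ 0.001  0.    -1.   ] q [-0.    0.88  0.01  2.18 -0.09  0.08 -0.06] F [ 0.4 -0.2 -0.3] op 1.003
SHIFT [0.001  0.0009 0.0013] YAW 0.3
```

```bash
python3 -m creep '[[100,0,0,0,0],[200,0,0,0,0],[255,0,0,0,0],[255,0,0,0,0],[255,0,0,0,0],[255,0,0,0,0],[255,0,0,-0.02,0],[255,0,0,-0.045,0],[255,0,0,-0.06,0],[255,0,0,-0.06,0]]' 25; python3 d.py .6226 .106 .096 -9.3
```

```text
clock: 11.65
tool_pos: [0.4602, -0.0481, 0.0971]
eef_rot: [0.761, 0.649, -0.0, -0.0]
contact_force: [0.6, -0.3, -3.6]
opening: 0.47
t 11.65 pos [ 0.4602 -0.0481  0.0971] jaw -9.1 tilt [-0.  0. -1.] q [-0.01  0.75  0.03  2.17 -0.09  0.22 -0.06] F [ 0.6 -0.3 -3.6] op 0.47
SHIFT [0.1777 0.1361 0.001 ] YAW 0.2
```

```bash
python3 -m creep '[[255,0.03,0.023,0,0],[255,0.065,0.05,0,0],[255,0.1,0.077,0,0],[255,0.135,0.104,0,0],[255,0.163,0.125,0,0],[255,0.178,0.136,0,0],[255,0.178,0.136,0,0],[255,0.178,0.136,0.02,0],[255,0.178,0.136,0.04,0],[255,0.178,0.136,0.04,0]]'; python3 d.py .6226 .106 .036 -9.3
```

```text
clock: 12.9
tool_pos: [0.6204, 0.1051, 0.0539]
eef_rot: [0.761, 0.649, -0.003, -0.002]
contact_force: [-0.9, -0.0, -2.4]
opening: 0.467
t 12.9 pos [0.6204 0.1051 0.0539] jaw -9.1 tilt [-0.006 -0.001 -1.   ] q [-0.3   0.95  0.1   1.67 -0.16  0.53 -0.26] F [-0.9 -0.  -2.4] op 0.467
SHIFT [0.0013 0.0021 0.0178] YAW 0.2
```

```bash
python3 -m creep '[[255,0,0,0.01,0],[255,0,0,0.016,0],[255,0,0,0.019,0],[255,0,0,0.02,0],[255,0,0,0.021,0],[255,0,0,0.021,0]]'; python3 d.py .6226 .106 .036 -9.3
```

```text
clock: 13.65
tool_pos: [0.623, 0.1062, 0.0369]
eef_rot: [0.761, 0.649, 0.0, -0.0]
contact_force: [-2.2, -0.4, 4.9]
opening: 0.471
t 13.65 pos [0.623  0.1062 0.0369] jaw -9.1 tilt [ 0.  0. -1.] q [-0.29  0.97  0.09  1.67 -0.16  0.5  -0.25] F [-2.2 -0.4  4.9] op 0.471
SHIFT [-0.0003 -0.0004  0.0009] YAW 0.2
```

Standing on the floor; release, rise, and go over socket_m (0.455, 0.0285).

```bash
python3 -m creep '[[200,0,0,-0.001,0],[100,0,0,-0.001,0],[0,0,0,-0.001,0],[0,0,0,-0.001,0],[0,0,0,-0.001,0],[0,0,0,-0.02,0],[0,0,0,-0.06,0],[0,0,0,-0.11,0],[0,0,0,-0.11,0],[0,0,0,-0.11,0]]'; python3 d.py .455 .0285 .145 -9.3
python3 - <<'E'
from h import *
from plant import imaging
out=[]
for n,o in (("top",(175,140)),("side",(190,170))):
    p=imaging.snapshot(n); out.append(cv2.resize(p["image"][o[1]:o[1]+170,o[0]:o[0]+170],(400,400),interpolation=cv2.INTER_CUBIC))
cv2.imwrite("pics/p3.png",np.hstack(out))
E
```

```text
clock: 14.9
tool_pos: [0.6229, 0.1063, 0.1463]
eef_rot: [0.761, 0.649, 0.0, -0.0]
contact_force: [-0.7, -0.1, -0.1]
opening: 0.996
t 14.9 pos [0.6229 0.1063 0.1463] jaw -9.1 tilt [ 0.  0. -1.] q [-0.31  0.81  0.13  1.64 -0.15  0.7  -0.27] F [-0.7 -0.1 -0.1] op 0.996
SHIFT [-0.1032 -0.1535  0.0012] YAW 0.2
```

View pics/p3.png

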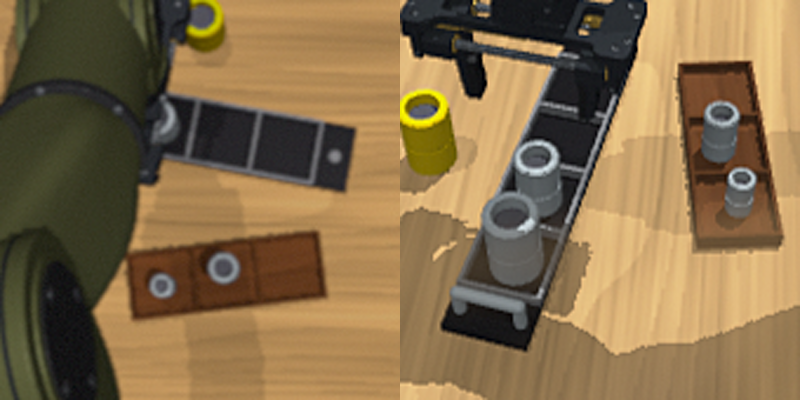

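socket_l stands in the second compartment (side full-picture ~(247,243)). Next is socket_m.

```bash
python3 -m creep '[[0,-0.025,-0.035,0,0],[0,-0.055,-0.08,0,0],[0,-0.085,-0.125,0,0],[0,-0.103,-0.1535,0,0],[0,-0.103,-0.1535,0,0],[0,-0.103,-0.1535,0.04,0],[0,-0.103,-0.1535,0.08,0],[0,-0.103,-0.1535,0.1,0],[0,-0.103,-0.1535,0.1,0]]'; python3 d.py .455 .0285 .036 -9.3
```

```text
clock: 16.12
tool_pos: [0.4553, 0.0292, 0.0439]
eef_rot: [0.761, 0.649, -0.001, -0.001]
contact_force: [0.9, -0.6, 0.1]
opening: 1.0
t 16.12 pos [0.4553 0.0292 0.0439] jaw -9.0 tilt [-0.002  0.    -1.   ] q [-0.17  0.86  0.02  2.2  -0.16  0.08 -0.16] F [ 0.9 -0.6  0.1] op 1.0
SHIFT [-0.0007 -0.0002  0.0079] YAW 0.3
```

```bash
python3 -m creep '[[0,0,0,0.008,0],[0,0,0,0.008,0]]'; python3 d.py .455 .0285 .036 -9.3
```

```text
clock: 16.38
tool_pos: [0.4558, 0.0289, 0.0378]
eef_rot: [0.761, 0.649, 0.0, 0.0]
contact_force: [-0.1, 0.2, 0.1]
opening: 1.001
t 16.38 pos [0.4558 0.0289 0.0378] jaw -9.1 tilt [ 0.001  0.    -1.   ] q [-0.17  0.88  0.01  2.2  -0.16  0.06 -0.16] F [-0.1  0.2  0.1] op 1.001
SHIFT [-0.0005 -0.0007  0.0018] YAW 0.2
```

```bash
python3 -m creep '[[100,0,0,0,0],[200,0,0,0,0],[255,0,0,0,0],[255,0,0,0,0],[255,0,0,0,0],[255,0,0,0,0],[255,0,0,-0.02,0],[255,0,0,-0.04,0],[255,0,0,-0.05,0],[255,0,0,-0.05,0]]' 25; python3 d.py .6107 .033 .088 -9.3
```

```text
clock: 17.62
tool_pos: [0.4555, 0.0287, 0.088]
eef_rot: [0.761, 0.649, 0.0, 0.0]
contact_force: [0.4, 0.1, -2.0]
opening: 0.379
t 17.62 pos [0.4555 0.0287 0.088 ] jaw -9.1 tilt [ 0.001  0.    -1.   ] q [-0.19  0.77  0.04  2.19 -0.16  0.18 -0.16] F [ 0.4  0.1 -2. ] op 0.379
SHIFT [2.870e-02 1.526e-01 1.000e-04] YAW 0.2
```

```bash
python3 -m creep '[[255,0.007,0.035,0,0],[255,0.014,0.075,0,0],[255,0.021,0.115,0,0],[255,0.027,0.14,0,0],[255,0.0285,0.1525,0,0],[255,0.0285,0.1525,0,0],[255,0.0285,0.1525,0.02,0],[255,0.0285,0.1525,0.038,0],[255,0.0285,0.1525,0.046,0],[255,0.0285,0.1525,0.046,0]]'; python3 d.py .6107 .033 .037 -9.3
```

```text
clock: 18.88
tool_pos: [0.6095, 0.0328, 0.0406]
eef_rot: [0.761, 0.649, -0.001, -0.001]
contact_force: [-0.1, -0.4, -1.4]
opening: 0.378
t 18.88 pos [0.6095 0.0328 0.0406] jaw -9.1 tilt [-0.002 -0.    -1.   ] q [-0.17  0.95  0.08  1.74 -0.15  0.46 -0.15] F [-0.1 -0.4 -1.4] op 0.378
SHIFT [0.0004 0.0012 0.0036] YAW 0.2
```

```bash
python3 -m creep '[[255,0,0,0.002,0],[255,0,0,0.004,0],[255,0,0,0.005,0],[255,0,0,0.006,0],[255,0,0,0.006,0]]'; python3 d.py .6107 .033 .037 -9.3
```

```text
clock: 19.5
tool_pos: [0.6109, 0.0328, 0.0377]
eef_rot: [0.761, 0.649, 0.001, 0.0]
contact_force: [-2.7, 0.2, 10.4]
opening: 0.376
t 19.5 pos [0.6109 0.0328 0.0377] jaw -9.1 tilt [ 0.002  0.    -1.   ] q [-0.17  0.96  0.08  1.74 -0.15  0.45 -0.15] F [-2.7  0.2 10.4] op 0.376
SHIFT [ 0.0002 -0.0003  0.0007] YAW 0.2
```

```bash
python3 -m creep '[[200,0,0,-0.001,0],[100,0,0,-0.001,0],[0,0,0,-0.001,0],[0,0,0,-0.001,0],[0,0,0,-0.001,0],[0,0,0,-0.02,0],[0,0,0,-0.06,0],[0,0,0,-0.1,0],[0,0,0,-0.1,0],[0,0,0,-0.1,0]]'; python3 d.py .4341 .097 .137 -9.3
python3 - <<'E'
from h import *
from plant import imaging
out=[]
for n,o in (("top",(175,140)),("side",(190,170))):
    p=imaging.snapshot(n); out.append(cv2.resize(p["image"][o[1]:o[1]+170,o[0]:o[0]+170],(400,400),interpolation=cv2.INTER_CUBIC))
cv2.imwrite("pics/p4.png",np.hstack(out))
E
```

```text
clock: 20.75
tool_pos: [0.6101, 0.0329, 0.1361]
eef_rot: [0.761, 0.649, 0.0, -0.0]
contact_force: [-0.5, -0.2, 0.2]
opening: 1.001
t 20.75 pos [0.6101 0.0329 0.1361] jaw -9.1 tilt [ 0.  0. -1.] q [-0.19  0.8   0.11  1.71 -0.13  0.64 -0.17] F [-0.5 -0.2  0.2] op 1.001
SHIFT [ 0.0356 -0.1839 -0.0009] YAW 0.2
```

View pics/p4.png

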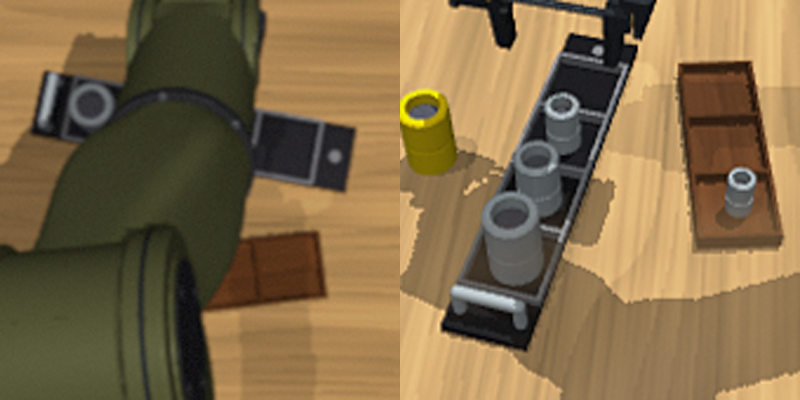

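socket_m stands in the third compartment. Next is socket_s, which is close in, so I'll descend in steps watching joint 6.

```bash
python3 -m creep '[[0,0.007,-0.04,0,0],[0,0.016,-0.085,0,0],[0,0.025,-0.13,0,0],[0,0.033,-0.17,0,0],[0,0.035,-0.184,0,0],[0,0.035,-0.184,0,0],[0,0.035,-0.184,0.03,0],[0,0.035,-0.184,0.06,0],[0,0.035,-0.184,0.07,0],[0,0.035,-0.184,0.07,0]]'; python3 d.py .4341 .097 .03 -9.3
```

```text
clock: 22.1
tool_pos: [0.435, 0.0958, 0.0653]
eef_rot: [0.761, 0.649, -0.0, 0.0]
contact_force: [0.4, 0.6, 0.2]
opening: 0.999
t 22.1 pos [0.435  0.0958 0.0653] jaw -9.1 tilt [ 0. -0. -1.] q [-0.34  0.81  0.03  2.23 -0.21  0.1  -0.27] F [0.4 0.6 0.2] op 0.999
SHIFT [ 0.001  -0.0011  0.0353] YAW 0.2
```

```bash
python3 -m creep '[[0,0,0,0.012,0],[0,0,0,0.022,0],[0,0,0,0.024,0],[0,0,0,0.024,0]]'; python3 d.py .4341 .097 .03 -9.3
```

```text
clock: 22.6
tool_pos: [0.4347, 0.0965, 0.042]
eef_rot: [0.761, 0.649, -0.0, -0.0]
contact_force: [0.1, -0.7, 0.4]
opening: 1.002
t 22.6 pos [0.4347 0.0965 0.042 ] jaw -9.1 tilt [-0.001 -0.    -1.   ] q [-0.33  0.87  0.01  2.24 -0.24  0.04 -0.24] F [ 0.1 -0.7  0.4] op 1.002
SHIFT [ 0.0004 -0.0007  0.012 ] YAW 0.2
```

```bash
python3 -m creep '[[0,0,0,0.002,0],[0,0,0,0.004,0],[0,0,0,0.004,0]]'; python3 d.py .4341 .097 .03 -9.3; python3 -c "
from plant import telemetry;print(telemetry.get_state()['q'])"
```

```text
clock: 22.98
tool_pos: [0.4349, 0.0965, 0.0382]
eef_rot: [0.761, 0.649, -0.0, -0.0]
contact_force: [-0.4, 0.7, 0.1]
opening: 1.0
t 22.98 pos [0.4349 0.0965 0.0382] jaw -9.1 tilt [-0.  0. -1.] q [-0.35  0.88  0.04  2.24 -0.8   0.04  0.32] F [-0.4  0.7  0.1] op 1.0
SHIFT [ 0.0003 -0.0008  0.0082] YAW 0.2
[-0.34686992  0.87527788  0.0411773   2.23624288 -0.80400785  0.04403716
  0.32498047]
```

```bash
python3 -m creep '[[100,0,0,0,0],[200,0,0,0,0],[255,0,0,0,0],[255,0,0,0,0],[255,0,0,0,0],[255,0,0,0,0],[255,0,0,0,0],[255,0,0,-0.004,0],[255,0,0,-0.008,0],[255,0,0,-0.012,0]]' 25; python3 d.py .5987 -.04 .088 -9.3
python3 - <<'E'
from h import *
from plant import imaging
p=imaging.snapshot("side"); o=(240,170)
cv2.imwrite("pics/p5.png",cv2.resize(p["image"][o[1]:o[1]+120,o[0]:o[0]+120],(500,500),interpolation=cv2.INTER_CUBIC))
E
```

```text
clock: 24.22
tool_pos: [0.4346, 0.0965, 0.0504]
eef_rot: [0.761, 0.649, -0.0, -0.0]
contact_force: [0.6, 0.6, -1.2]
opening: 0.283
t 24.23 pos [0.4346 0.0965 0.0504] jaw -9.1 tilt [-0.001 -0.    -1.   ] q [-0.37  0.85  0.08  2.24 -0.79  0.08  0.31] F [ 0.6  0.6 -1.2] op 0.283
SHIFT [-0.109   0.1835 -0.0377] YAW 0.2
```

View pics/p5.png

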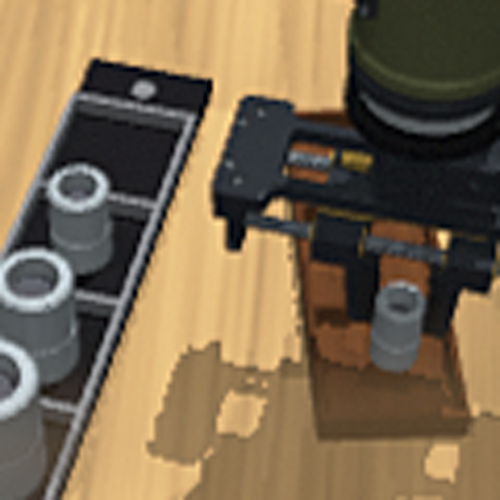

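```bash
python3 -m creep '[[255,0,0,-0.015,0],[255,0,0,-0.035,0],[255,0,0,-0.055,0],[255,-0.015,0.03,-0.055,0],[255,-0.04,0.07,-0.055,0],[255,-0.065,0.11,-0.055,0],[255,-0.09,0.15,-0.055,0],[255,-0.105,0.175,-0.055,0],[255,-0.109,0.1835,-0.055,0],[255,-0.109,0.1835,-0.055,0]]'; python3 d.py .5987 -.04 .0385 -9.3
```

```text
clock: 25.52
tool_pos: [0.598, -0.0394, 0.1047]
eef_rot: [0.761, 0.649, -0.001, -0.001]
contact_force: [0.4, -0.2, -1.5]
opening: 0.286
t 25.52 pos [ 0.598  -0.0394  0.1047] jaw -9.1 tilt [-0.002  0.001 -1.   ] q [-0.24  0.88  0.41  1.77 -0.57  0.61  0.36] F [ 0.4 -0.2 -1.5] op 0.286
SHIFT [-0.0005  0.0009  0.0662] YAW 0.2
```

```bash
python3 -m creep '[[255,0,0,0.02,0],[255,0,0,0.04,0],[255,0,0,0.054,0],[255,0,0,0.06,0],[255,0,0,0.064,0],[255,0,0,0.066,0],[255,0,0,0.067,0],[255,0,0,0.067,0]]'; python3 d.py .5987 -.04 .0385 -9.3
```

```text
clock: 26.52
tool_pos: [0.5988, -0.0402, 0.0382]
eef_rot: [0.761, 0.649, -0.0, -0.0]
contact_force: [0.1, -0.9, -1.3]
opening: 0.287
t 26.52 pos [ 0.5988 -0.0402  0.0382] jaw -9.1 tilt [-0. -0. -1.] q [-0.19  0.98  0.33  1.78 -0.62  0.49  0.4 ] F [ 0.1 -0.9 -1.3] op 0.287
SHIFT [ 0.0001 -0.0002 -0.0003] YAW 0.2
```

```bash
python3 -m creep '[[255,0,0,0.001,0],[255,0,0,0.002,0],[255,0,0,0.002,0]]'; python3 d.py .5987 -.04 .0385 -9.3
```

```text
clock: 26.9
tool_pos: [0.5992, -0.0403, 0.0379]
eef_rot: [0.761, 0.649, 0.0, 0.0]
contact_force: [-1.7, 0.7, 12.6]
opening: 0.286
t 26.9 pos [ 0.5992 -0.0403  0.0379] jaw -9.1 tilt [ 0.001  0.    -1.   ] q [-0.19  0.98  0.33  1.78 -0.62  0.49  0.4 ] F [-1.7  0.7 12.6] op 0.286
SHIFT [ 0.0002 -0.0005 -0.0006] YAW 0.2
```

On the floor. I'll release, rise, and back off to the side, between rack and spray can, so the rack is in view.

```bash
python3 -m creep '[[200,0,0,-0.001,0],[100,0,0,-0.001,0],[0,0,0,-0.001,0],[0,0,0,-0.001,0],[0,0,0,-0.001,0],[0,0,0,-0.02,0],[0,0,0,-0.06,0],[0,0,0,-0.11,0],[0,0,0,-0.16,0],[0,0,0,-0.18,0]]'; python3 -m creep '[[0,-0.04,-0.04,0,0],[0,-0.08,-0.08,0,0],[0,-0.12,-0.1,0,0],[0,-0.16,-0.11,0,0],[0,-0.2,-0.11,0,0],[0,-0.22,-0.11,0,0],[0,-0.22,-0.11,0,0]]'
python3 - <<'E'
from h import *
from plant import imaging
for n in ("top","side"):
    p=imaging.snapshot(n); cv2.imwrite(f"pics/{n}9.png",p["image"]); pickle.dump(p,open(n+"9.pkl","wb"))
E
```

```text
clock: 28.15
tool_pos: [0.6002, -0.0408, 0.2205]
eef_rot: [0.761, 0.649, 0.002, 0.002]
contact_force: [-0.5, 0.8, 0.2]
opening: 0.999
clock: 29.02
tool_pos: [0.455, -0.2419, 0.2173]
eef_rot: [0.762, 0.648, -0.0, 0.001]
contact_force: [-0.3, -0.7, 0.0]
opening: 0.998
```

View pics/top9.png

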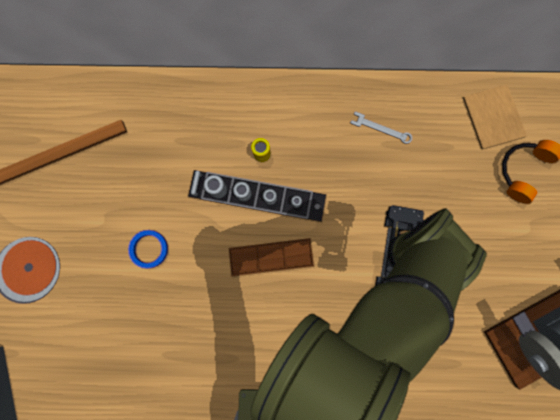

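View pics/side9.png

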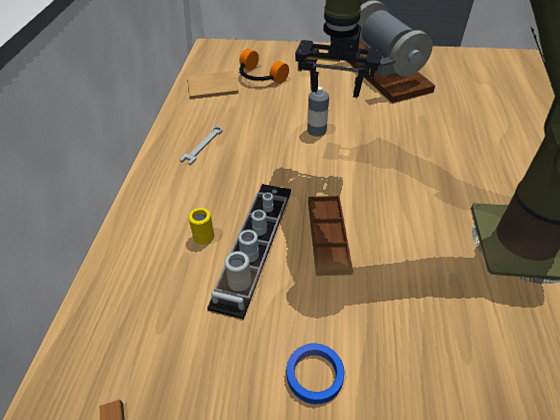

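```bash
python3 - <<'E'
from h import *
out=[]
for n,o in (("top",(180,150)),("side",(195,180))):
    p=pickle.load(open(n+"9.pkl","rb"));im=cv2.resize(p["image"][o[1]:o[1]+140,o[0]:o[0]+150],None,fx=2.66,fy=2.66,interpolation=cv2.INTER_CUBIC)
    for (x,y),h,r in zip([(.6342,.1804),(.623,.1062),(.6109,.0328),(.5992,-.0403)],(.076,.066,.056,.046),(.025,.021,.017,.013)):
        a=np.linspace(0,2*np.pi,40)
        for z in (.006,.006+h):
            q=proj(p,np.c_[x+r*np.cos(a),y+r*np.sin(a),0*a+z]); q=((q-o+.5)*2.66-.5).astype(int)
            cv2.polylines(im,[q],True,(0,0,255),1)
    out.append(im)
cv2.imwrite("pics/v.png",np.hstack(out))
E
```

```text
(no output)
```

View pics/v.png

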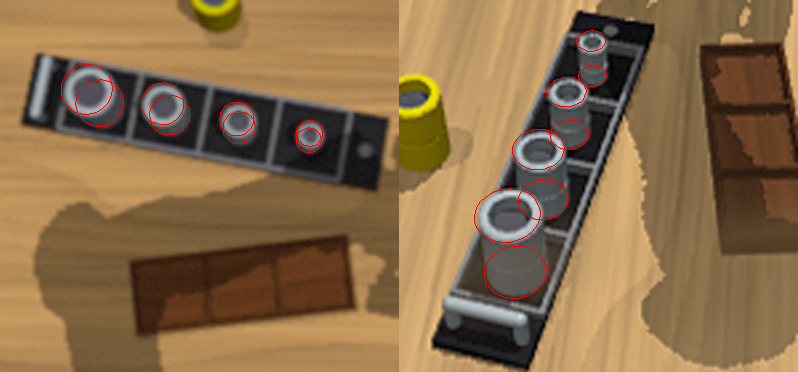

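The top and side views show all four sockets upright on the floor. Drawn on the pictures, the predicted top and bottom rims match to 1–2 px. The row runs big to small from the handle at (196,184) to the plain end at (318,207), and the tape, can and yellow piece haven't moved.

```bash
python3 -c "
from plant import r;print(r.finish_job())"
```

```text
the job is handed in; nothing more can be done
None
```

The four sockets are in the black rack, biggest at the handle end down to smallest at the plain end, one to a compartment. I moved socket_xl first, then took socket_l, socket_m and socket_s out of the caddy, and handed in at about 29 s of the 88 s allowed.

**Final checks:**
- Both cameras show all four standing upright. Drawn on the pictures, where their top and bottom rims should be matches to about 1–2 px.
- Before each release the wrist felt upward contact of about 5–13 N, so each socket was resting on the floor.
- The gripper was open and clear, and the tape, spray can and yellow look-alike looked unmoved.

**Disagreements and limits:**
- The two cameras differed by about 3–4 mm in y on the socket positions, so I used the average.
- At socket_s, joint 6 came close to its lower limit (0.044, with the limit at 0.04). I gripped it with only the last 14 mm or so of the fingers, and the grip held.

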